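# Fit a new bearing and rebuild the fan end of a blower rotor

## Task

Change the bearing on the blower rotor that stands shaft-up in its holder. First take the rusty worn bearing off the shaft and lay it flat in the red tray. Then stack these on the shaft, in this order from the bottom up, each fully down on the one before: the new bearing with the blue seal, the brass spacer, the green fan (vanes down, as it lies), and last the black lock collar; leave everything released.

Things in the scene. Friction and masses are not known exactly. Their poses are not given: they have to be found in the camera images.
- rotor: Rotor upright in a fixed holder; origin: centre of the plate's underside, z up along the shaft. Plate 120x120x10 mm; round black cup d 77 to z 28; dark core d 63 to z 48; aluminium end ring d 58 to z 56, fins to z 60; steel shoulder d 30, its flat top at z 64 is the seat; shaft d 18 to z 84, bevel, d 13 from z 86 to 108, tapering to d 5 at the tip, z 114. Bores are 4 mm wider than the shaft
- scrap_tray: Red sheet-steel tray, open, loose on the bench, 0.6 kg: 170 (x) x 130 (y) mm outside, 25 mm high with a rounded rim 2.5 mm above that, wall and floor 3 mm thick. Origin: centre of its underside
- worn_bearing: Rust-brown ball bearing with a dark seal, a ring 52 mm outside diameter, 22 mm bore, 14 mm high; at the start it sits on the rotor's shoulder round the shaft, with nothing on top of it. Origin: centre of its underside, z along its axis
- new_bearing: Bright steel ball bearing with a blue seal ring, 52 mm outside diameter, 22 mm bore, 14 mm high, lying flat on the bench. Origin: centre of its underside, z along its axis. Home: 64 mm above the rotor's origin
- spacer: Brass spacer ring, 34 mm outside diameter, 22 mm bore, 10 mm high, lying flat on the bench. Origin: centre of its underside, z along its axis. Home: 78 mm above the rotor's origin
- fan: Green plastic fan wheel, 84 mm diameter, lying on its vanes: ten vanes (z 0 to 12 mm, 27 to 42 mm from the axis) under a disc (z 12 to 15, low ribs to 16), hub 32 mm diameter, 17 mm bore, from z 8 to 24: grasp it above the disc. Origin: on the axis at the vanes' lower edges, z up. Home: hub on the spacer, origin 80 mm above the rotor's origin
- lock_collar: Black steel shaft collar with a fine slit, 34 mm outside diameter, 17 mm bore, 12 mm high, lying flat on the bench. Origin: centre of its underside, z along its axis. Home: 104 mm above the rotor's origin
Not all that is in view belongs to the job. There is more than one size of the fan; the one meant has the size given above.

How it is judged:
By the outcome, as a careful person would: the job done as asked, in the order asked, and still so for the second after the job is handed in, with the robot touching nothing.
It also fails if it takes over 112 s, if anything falls off the work surface, if the arm or the gripper's body presses on something with over 40 N, if the wrist force passes 120 N, or if a joint passes its speed limit or range.

## Robot

A 6-joint arm with a two-finger parallel gripper is mounted at the origin on the work surface; the furniture and walls round the work are solid. World frame = base frame: x ahead of the robot, y to its left, z up, the work surface at z = 0. Lengths are in m, angles in rad, forces in N, time in s.
With the tool pointing down it reaches from about 0.3 to 0.875 m from the base axis. Payload 6.4 kg.
Tool frame: the origin (TCP) lies on the centre line of the jaws, within the pads' length; the fingertips stand 25 mm ahead of it and the grasp point (between the pads) lies 6 mm ahead of it (ctrl.tip_reach is the distance from the TCP to the fingertips, in m); z points along the fingers, y is the line along which they close (so a half turn about z gives the same grasp; the last joint's range is limited). The gripper opens to 85 mm and grips with 20 to 120 N. Pads are 22 mm wide; open, the fingers measure 114 mm over their backs; the gripper's body (76 mm by 85 mm) begins 54 mm behind the grasp point. The pads swing forward as they close: fully open they stand 13 mm farther back than shut.
Start: joints at [-1.524, 0.181, 1.607, -0, 1.354, -0.206], TCP at [0.144, -0.557, 0.235] pointing down, gripper open.
Joint ranges: [-2.99, 2.99], [-0.89, 2.07], [0.3, 2.58], [-1.14, 4.28], [0, 2.63], [-3.12, 3.12]. Speed limits (rad/s): [2.57, 2.57, 3.01, 3.14, 3.14, 3.14].

## Interface

Orientations are given as a unit quaternion [w, x, y, z].
In Python, from bench import ctrl gives the robot as it stands.
- The arm moves only by the tool servo_tool, never from a script. Its argument "motion" is a list that holds one entry, the list of rows, each a list of 5 numbers: the shift along the tool's x, y, z in cm, then the turn about the tool's z in degrees, then the closure, from -1 (fully open) to 1 (shut). In form: [[[dx, dy, dz, twist, claw], ...]]. A call has 1 to 5 rows; each row is the pose to reach, as a shift and turn from the pose commanded when the call began, along the tool's axes at that moment; what a row does not reach only later rows make up. A row lasts 1/10 s, in which the tool goes at most 50 mm and 8.59 degrees, less where a joint would pass 70% of its speed; a pose out of reach is approached as far as the arm can. A call with a gripper value outside its range is refused whole. The fingers move at their own pace and stop on an object; the grip force is fixed at half the most. Time passes only in rows, so rows that repeat a pose let the fingers close. It gives the time, the measured TCP pose, the force, the opening and the grip force at its end, in the units of the state.
- ctrl.get_obs(): the state, without advancing time (a new reading comes with each control period).
- ctrl.camera(name): name is "side" or "top" or "wrist"; returns a dict with "pixels" (400x640x3 uint8, red, green, blue), "depth" (400x640 float32, m along the optical axis (not along the pixel's ray), 0 where there is no reading), "fx", "fy", "cx", "cy" (pixels), "R" (3x3) and "t" (3): a world point X has camera coordinates R X + t; the wrist camera has in their place "hand_eye" (4x4, takes a point from camera to tool coordinates, whose origin is the TCP and whose axes are the flange's). Camera axes: x right, y down, z forward; pixel columns grow to the right and rows downward; lengths in m; the calibration is good to about 2 mm. The wrist camera is an equidistant fisheye: a pixel r from the principal point sees the ray r / f radians off the axis. A picture is of the moment at which its call begins: read the wrist's pose just before it.
- ctrl.hand_in(): hands the job in; it is judged then, once.
The state is a dict: "time_s": time; "q": joint angles; "dq": joint speeds; "joint_efforts": joint torques, N m; "eef_pos": TCP position; "eef_rot": TCP orientation; "wrist_force": force on the tool from outside, world axes, zero at the start; "torque": the same for the moment, N m; "opening": opening from 0.0 (shut) to 1.0 (fully open); "grasp_force": force on a finger pad.
Only numpy, scipy, OpenCV 4.12 (cv2) and the standard library are available. Lean on these libraries where they do the work, as an engineer would, in place of code of your own. Each camera call takes 0.05 s, during which the arm holds its last target. There are 200 camera calls.

## Working session

There is one attempt and no reset: what is moved stays moved. The work goes in short steps, Python scripts to look and compute and a tool call to move; the robot and the scene stay as the last step left them, time stands still between calls to the robot, and variables do not carry over. Pictures are saved under pics/ and viewed, at most 14 in all, crops included, and the job is handed in when it is done.

Besides the shell and the picture viewer there is one more tool, called after ">>>" as name([rows], argument=value, ...), one row to a line, values as JSON. servo_tool: Moves the arm, as the interface text tells. Its arguments: {"type":"object","properties":{"motion":{"type":"array"}},"required":["motion"]}

```bash
ls; mkdir -p pics
cat > h.py <<'E'
import numpy as np, cv2
from bench import ctrl
def save(n,px): cv2.imwrite('pics/'+n,px[:,:,::-1])
def grab(n):
    c=ctrl.camera(n); np.savez('/tmp/'+n,**c); return c
def world(c,mask=None):
    d=c['depth']; v,u=np.mgrid[:d.shape[0],:d.shape[1]]
    P=np.stack([(u-c['cx'])/c['fx']*d,(v-c['cy'])/c['fy']*d,d],-1)
    return (P-c['t'])@c['R']
E
python3 - <<'E'
from h import *
o=ctrl.get_obs(); print(o)
for n in('top','side'):
    c=grab(n); save(n+'.png',c['pixels']); print(n,c['fx'],c['cx'],c['cy'],c['R'],c['t'])
E
```

```text
pics
{'time_s': 0.0, 'q': array([-1.52431274e+00,  1.81554597e-01,  1.60805086e+00, -7.93883603e-06,
        1.35376780e+00, -2.06255516e-01]), 'dq': array([-0.00069049,  0.00015455,  0.00101005,  0.00052238,  0.00024929,
       -0.00078142]), 'joint_efforts': array([-1.66342623e-03, -4.44863749e+01, -3.51339948e+01, -4.06907702e-04,
        9.15991492e-03,  1.31662566e-05]), 'eef_pos': array([ 0.14379547, -0.55615128,  0.23365581]), 'eef_rot': array([-8.87771146e-04,  9.92025487e-01,  1.26034281e-01,  6.71837691e-05]), 'wrist_force': array([ 0.65653354,  0.01847538, -0.62425755]), 'torque': array([-0.00489782,  0.04934628, -0.02244379]), 'grasp_force': 0.0, 'opening': 1.0015921593196278}
top 421.521654762477 314.5308888081583 198.37835930873203 [[-0.0042917  -0.99983084 -0.01788486]
 [-0.99217861  0.00648871 -0.12465755]
 [ 0.12475252  0.01720998 -0.99203862]] [0.01897493 0.57379343 0.93864215]
side 411.97161673458805 316.75170357140115 191.8001373319824 [[-0.95115956 -0.30841635 -0.0132227 ]
 [-0.1294408   0.43735064 -0.88992668]
 [ 0.28025089 -0.84475072 -0.4559119 ]] [0.54739304 0.1477188  0.79914198]
```

View pics/top.png

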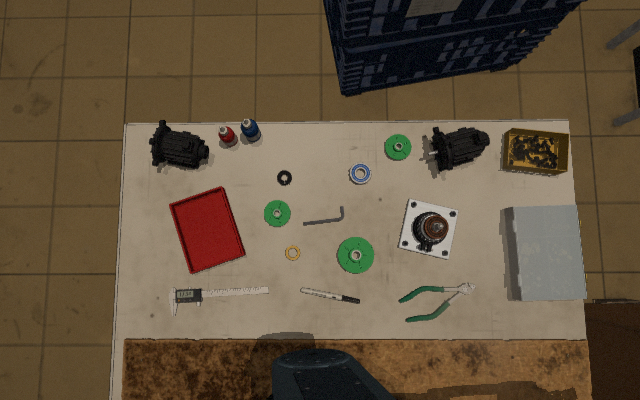

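View pics/side.png

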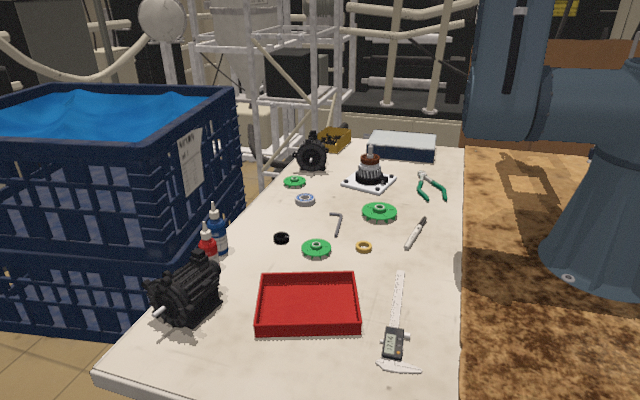

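Top view: rotor with the worn bearing at (432,226), new bearing at (360,174), spacer at (293,253), collar at (285,178), tray at (207,230), and fans at (397,147), (277,213) and (356,255). Side view shows the same layout, with the shaft upright at (369,150).

```bash
cat > m.py <<'E'
from h import *
W={};C={}
for n in('top','side'):
    c=dict(np.load('/tmp/%s.npz'%n)); C[n]=c; W[n]=world(c)
def proj(n,X):
    c=C[n]; p=c['R']@X+c['t']; return p[:2]/p[2]*[c['fx'],c['fy']]+[c['cx'],c['cy']]
S={'newb':(360,174,20),'spacer':(293,253,14),'collar':(285,178,13),'fanA':(397,147,20),'fanB':(277,213,20),'fanC':(356,255,26),'tray':(207,230,55),'plate':(430,228,40)}
for k,(u,v,r) in S.items():
    P=W['top'][v-r:v+r,u-r:u+r].reshape(-1,3); 
    lo=.005; Q=P[(P[:,2]>lo)&(P[:,2]<.2)]
    if len(Q)<5: print(k,'few',len(Q));continue
    (cx,cy),rad=cv2.minEnclosingCircle(Q[:,:2].astype(np.float32))
    print(k,'n',len(Q),'mec',np.round([cx,cy,rad],4),'z%',np.round(np.percentile(Q[:,2],[5,50,90,98]),4),'side px',np.round(proj('side',np.array([cx,cy,.01]))),'rect',cv2.minAreaRect(Q[:,:2].astype(np.float32)))
    # same from side view: points near that place
    T=W['side'].reshape(-1,3); m=(np.hypot(T[:,0]-cx,T[:,1]-cy)<rad+.012)&(T[:,2]>lo)&(T[:,2]<.2); T=T[m]
    if len(T)>5:
        (a,b),r2=cv2.minEnclosingCircle(T[:,:2].astype(np.float32)); print('   side',len(T),np.round([a,b,r2],4),np.round(np.percentile(T[:,2],[5,50,90,98]),4))
P=W['top'].reshape(-1,3); d=P[(abs(P[:,2])<.02)&(abs(P[:,0]-.45)<.1)&(abs(P[:,1])<.3)]; print('bench z',np.median(d[:,2]))
P=W['side'].reshape(-1,3); d=P[(abs(P[:,2])<.02)&(abs(P[:,0]-.45)<.1)&(abs(P[:,1])<.3)]; print('bench z',np.median(d[:,2]))
E
python3 m.py
python3 - <<'E'
from h import *
c=np.load('/tmp/top.npz'); p=c['pixels']
a=cv2.resize(p[120:290,250:470],(800,618),interpolation=cv2.INTER_CUBIC); save('t1.png',cv2.resize(a,(776,600)))
E
```

```text
newb n 314 mec [ 0.64   -0.0905  0.029 ] z% [0.0096 0.0133 0.0155 0.0176] side px [304. 198.] rect ((0.6378122568130493, -0.09239337593317032), (0.05055413767695427, 0.05106186866760254), 74.8330307006836)
   side 196 [ 0.6407 -0.0948  0.0289] [0.0057 0.0123 0.0138 0.0144]
spacer n 99 mec [0.4441 0.0768 0.0268] z% [0.006  0.0095 0.012  0.0129] side px [366. 247.] rect ((0.448529988527298, 0.0769374817609787), (0.032409582287073135, 0.04929167032241821), 10.992269515991211)
   side 108 [0.4513 0.0681 0.0178] [0.0057 0.0087 0.01   0.0115]
collar n 124 mec [0.6289 0.0881 0.0181] z% [0.0084 0.0115 0.0141 0.0151] side px [281. 236.] rect ((0.6279258131980896, 0.08860187232494354), (0.03363201767206192, 0.03253602609038353), 23.731294631958008)
   side 130 [0.6304 0.0888 0.018 ] [0.0056 0.0105 0.0122 0.0129]
fanA n 519 mec [ 0.7053 -0.1861  0.0357] z% [0.0081 0.0115 0.0162 0.0195] side px [293. 180.] rect ((0.7034517526626587, -0.18186813592910767), (0.06703080981969833, 0.061455726623535156), 47.90153884887695)
   side 191 [ 0.7022 -0.1849  0.0329] [0.0084 0.0106 0.0166 0.018 ]
fanB n 532
[... 438 characters left out ...]
9752), 16.56105613708496)
   side 518 [ 0.4437 -0.0794  0.0432] [0.0123 0.0147 0.0223 0.024 ]
tray n 1154 mec [0.5053 0.2709 0.1442] z% [0.0052 0.0189 0.0281 0.0301] side px [307. 304.] rect ((0.5008853673934937, 0.27095872163772583), (0.2147122174501419, 0.22368335723876953), 9.402799606323242)
   side 2917 [0.5053 0.2708 0.1563] [0.0061 0.0165 0.0266 0.0277]
plate n 2612 mec [ 0.4968 -0.2506  0.1016] z% [0.0074 0.0118 0.0774 0.0848] side px [371. 179.] rect ((0.495976060628891, -0.2568010091781616), (0.15441936254501343, 0.14523279666900635), 82.65735626220703)
   side 1227 [ 0.5048 -0.25    0.0827] [0.0075 0.0257 0.0768 0.0996]
bench z 0.00043242052195927537
bench z -9.806590697213335e-06
```

View pics/t1.png

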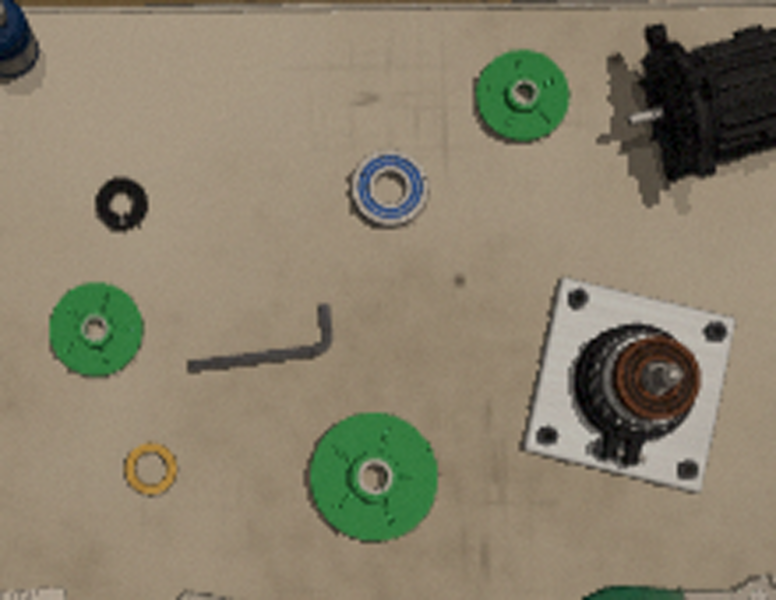

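The 84 mm fan is the one at (356,255): its measured radius is about 42 mm and its disc top is about 15 mm high. The other two fans are smaller. Next I'll refine the centres.

```bash
cat > m2.py <<'E'
from m import W,C
from h import *
from scipy.optimize import least_squares
print('tip_reach',ctrl.tip_reach,[a for a in dir(ctrl) if a[0]!='_'])
def circ(Q,R):  # robust centre of a disc of radius R: mean of extremes via minAreaRect on trimmed set
    return np.round(Q.mean(0),4), np.round(cv2.minAreaRect(Q[:,:2].astype(np.float32))[0],4), len(Q)
G={'newb':(.638,-.0915,.026,.010,.018),'spacer':(.4505,.069,.017,.006,.014),'collar':(.6285,.0885,.017,.008,.016),'fanC':(.4445,-.079,.042,.009,.03),'fanhub':(.4445,-.079,.016,.019,.03)}
for k,(x,y,r,a,b) in G.items():
    for n in W:
        P=W[n].reshape(-1,3); x0,y0=x,y
        Q=P[(np.hypot(P[:,0]-x0,P[:,1]-y0)<r+.008)&(P[:,2]>a)&(P[:,2]<b)]
        if len(Q)>4: print(k,n,*circ(Q,r))
for a,b in((.068,.09),(.092,.105),(.1,.125)):
    for n in W:
        P=W[n].reshape(-1,3); Q=P[(np.hypot(P[:,0]-.496,P[:,1]+.255)<.07)&(P[:,2]>a)&(P[:,2]<b)]
        if len(Q)>4: print('rotor',a,b,n,*circ(Q,.026),Q[:,2].max())
P=W['top'].reshape(-1,3);Q=P[(np.hypot(P[:,0]-.496,P[:,1]+.255)<.1)&(P[:,2]>.007)&(P[:,2]<.013)];print('plate',cv2.minAreaRect(Q[:,:2].astype(np.float32)))
for n in W:
    px=C[n]['pixels'].astype(int); m=(px[...,0]>90)&(px[...,1]<50)&(px[...,2]<50); Q=W[n][m]; Q=Q[(abs(Q[:,1]-.27)<.15)&(abs(Q[:,0]-.5)<.15)&(Q[:,2]<.04)]
    print('tray',n,len(Q),cv2.minAreaRect(Q[:,:2].astype(np.float32)),np.percentile(Q[:,2],[5,40,98]))
E
python3 m2.py | grep -v mec | grep -v '  side'
```

```text
bench z 0.00043242052195927537
bench z -9.806590697213335e-06
tip_reach 0.025 ['MotionError', 'camera', 'get_obs', 'hand_in', 'tip_reach']
newb top [ 0.6377 -0.0925  0.0135] [ 0.6382 -0.0932] 286
newb side [ 0.6381 -0.0922  0.0126] [ 0.6391 -0.0955] 153
spacer top [0.4502 0.0685 0.0096] [0.4499 0.0685] 93
spacer side [0.4502 0.0693 0.0088] [0.4503 0.0692] 98
collar top [0.6283 0.0888 0.0116] [0.6287 0.0895] 120
collar side [0.6296 0.0899 0.0109] [0.6295 0.0885] 103
fanC top [ 0.4444 -0.0783  0.016 ] [ 0.4449 -0.0785] 993
fanC side [ 0.4442 -0.0739  0.0158] [ 0.4445 -0.0785] 504
fanhub top [ 0.4443 -0.0776  0.0237] [ 0.4442 -0.0782] 113
fanhub side [ 0.4452 -0.0776  0.0226] [ 0.446 -0.079] 78
rotor 0.068 0.09 top [ 0.5044 -0.2485  0.0777] [ 0.5052 -0.25  ] 410 0.0881486750147404
rotor 0.068 0.09 side [ 0.5046 -0.2426  0.0765] [ 0.5062 -0.2489] 170 0.08951851055189612
rotor 0.092 0.105 top [ 0.5032 -0.2455  0.0976] [ 0.5031 -0.2458] 12 0.10210601435551221
rotor 0.092 0.105 side [ 0.5043 -0.2476  0.0987] [ 0.5033 -0.2468] 23 0.10480593432997398
rotor 0.1 0.125 top [ 0.5046 -0.2485  0.1097] [ 0.5043 -0.2497] 36 0.11574267331352231
rotor 0.1 0.125 side [ 0.5051 -0.2485  0.1067] [ 0.5048 -0.2493] 24 0.11254372798750542
plate ((0.5074308514595032, -0.25081300735473633), (0.12000767141580582, 0.12590305507183075), 76.44508361816406)
tray top 3711 ((0.505052387714386, 0.26951858401298523), (0.1708626002073288, 0.1311827003955841), 19.430749893188477) [-0.00020716  0.00246758  0.02838561]
tray side 2526 ((0.504431426525116, 0.2688246965408325), (0.16792160272598267, 0.13342732191085815), 19.10417366027832) [0.00149591 0.0092714  0.02662513]
```

>>> servo_tool([
  [[4.3,-2.1,0,3,-1],[8.6,-4.2,0,6,-1],[13,-6.3,0,9,-1],[17,-8.3,0,12,-1],[21.3,-10.4,0,14.5,-1]],
])

```text
time_s: 0.6
eef_pos: [0.3249, -0.4013, 0.2343]
eef_rot: [-0.0, 1.0, -0.001, -0.0]
wrist_force: [1.4, -0.8, 0.0]
opening: 0.999
grasp_force: 0.0
```

>>> servo_tool([
  [[3.6,-3.1,0.4,0,-1],[7.2,-6.1,0.8,0,-1],[10.8,-9.2,1,0,-1],[14.4,-12.2,1,0,-1],[18,-15.3,1,0,-1]],
])

```text
time_s: 1.1
eef_pos: [0.5051, -0.2481, 0.2242]
eef_rot: [-0.0, 1.0, -0.0, -0.0]
wrist_force: [-0.0, -0.2, 0.6]
opening: 1.003
grasp_force: 0.0
```

```bash
cat > w.py <<'E'
from h import *
from scipy.spatial.transform import Rotation
def wrist():
    o=ctrl.get_obs(); c=ctrl.camera('wrist'); q=o['eef_rot']; R=Rotation.from_quat([q[1],q[2],q[3],q[0]]).as_matrix()
    H=c['hand_eye']; d=c['depth']; v,u=np.mgrid[:d.shape[0],:d.shape[1]]
    x=(u-c['cx'])/c['fx']; y=(v-c['cy'])/c['fy']; th=np.hypot(x,y); s=np.tan(th)/np.maximum(th,1e-9)
    P=np.stack([x*s*d,y*s*d,d],-1); P[(d<=0)|(th>1.4)]=np.nan
    Wd=(P@H[:3,:3].T+H[:3,3])@R.T+o['eef_pos']
    return o,c,Wd
def report(Wd,x,y,r,bands):
    P=Wd.reshape(-1,3); P=P[~np.isnan(P[:,0])]; P=P[np.hypot(P[:,0]-x,P[:,1]-y)<r]
    for a,b in bands:
        Q=P[(P[:,2]>a)&(P[:,2]<b)]
        if len(Q)>5:
            (cx,cy),rr=cv2.minEnclosingCircle(Q[:,:2].astype(np.float32)); print((a,b),len(Q),'mean',np.round(Q.mean(0),4),'rect',np.round(cv2.minAreaRect(Q[:,:2].astype(np.float32))[:2],4).tolist(),'mec',np.round([cx,cy,rr],4))
E
python3 - <<'E'
from w import *
o,c,Wd=wrist(); print(o['eef_pos'],o['eef_rot'],o['q'],c['fx']); print(c['hand_eye'])
save('w1.png',c['pixels'])
report(Wd,.505,-.249,.035,[(.05,.068),(.074,.083),(.088,.105),(.105,.12)])
E
```

```text
[ 0.50513413 -0.24814464  0.22420415] [-1.48792462e-04  9.99999947e-01 -1.35524125e-04 -2.57184324e-04] [-6.67443091e-01  1.63544559e-01  1.64850636e+00 -8.70887841e-05
  1.33012993e+00  9.03645067e-01] 309.70691628693146
[[ 7.25331146e-04 -9.60181023e-01 -2.79377661e-01  7.09680833e-02]
 [ 9.99999322e-01  9.51046185e-04 -6.72372458e-04  8.49849322e-04]
 [ 9.11300332e-04 -2.79376984e-01  9.60181061e-01 -1.40547542e-01]
 [ 0.00000000e+00  0.00000000e+00  0.00000000e+00  1.00000000e+00]]
(0.05, 0.068) 428 mean [ 0.5223 -0.2513  0.0572] rect [[0.5162, -0.252], [0.0416, 0.0616]] mec [ 0.5061 -0.2526  0.0314]
(0.074, 0.083) 1861 mean [ 0.5068 -0.2523  0.0788] rect [[0.5055, -0.2518], [0.0526, 0.0509]] mec [ 0.5056 -0.2524  0.0265]
(0.088, 0.105) 67 mean [ 0.5105 -0.2521  0.097 ] rect [[0.5092, -0.2515], [0.0061, 0.0134]] mec [ 0.5065 -0.2522  0.0068]
(0.105, 0.12) 188 mean [ 0.5067 -0.2524  0.1119] rect [[0.506, -0.2526], [0.0131, 0.0124]] mec [ 0.5053 -0.2523  0.007 ]
```

View pics/w1.png

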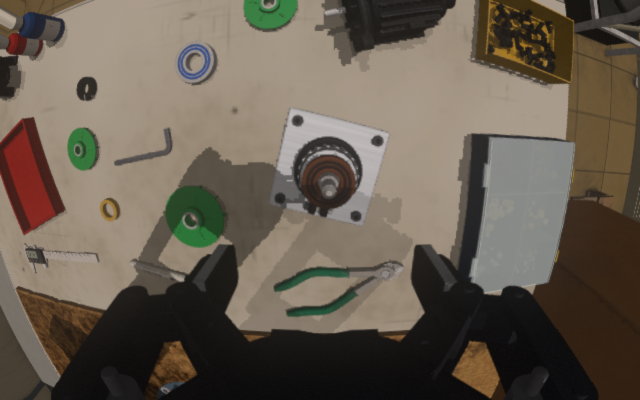

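The wrist view shows the rotor centred at (328,185), with the fingertips at (222,270) and (427,270). I'll use the fingers to check for wrist-camera bias.

Run:
```python
from w import *
o,c,Wd=wrist()
q=o['eef_rot']; R=Rotation.from_quat([q[1],q[2],q[3],q[0]]).as_matrix()
T=(Wd-o['eef_pos'])@R
P=T.reshape(-1,3); P=P[~np.isnan(P[:,0])]
print(c['cx'],c['cy'])
for a,b in((-.02,-.005),(-.005,.005),(.005,.015),(.015,.03)):
    Q=P[(P[:,2]>a)&(P[:,2]<b)&(abs(P[:,1])<.08)&(abs(P[:,0])<.03)]
    for s in(-1,1):
        S=Q[Q[:,1]*s>0]
        if len(S)>5: print(a,b,s,len(S),np.round(np.percentile(S[:,1],[1,5,50,95,99]),4),'x',np.round(np.percentile(S[:,0],[1,50,99]),4),'zmax',S[:,2].max())
report(Wd,.505,-.252,.035,[(.074,.083)])
```

```text
324.22281815053384 195.45593073099377
-0.02 -0.005 -1 313 [-0.0529 -0.0475 -0.0421 -0.0416 -0.0413] x [-0.0107  0.0047  0.0115] zmax -0.01050895851467678
-0.02 -0.005 1 310 [0.0429 0.0431 0.0436 0.0494 0.0548] x [-0.0105  0.0032  0.0115] zmax -0.010276046909100358
(0.074, 0.083) 1825 mean [ 0.5068 -0.2522  0.0788] rect [[0.5054, -0.2521], [0.0515, 0.0519]] mec [ 0.5053 -0.2525  0.0267]
```

>>> servo_tool([
  [[0,0,0,0,0.2],[0,0,0,0,0.2],[0,0,0,0,0.2],[0,0,0,0,0.2]],
])

```text
time_s: 1.6
eef_pos: [0.5033, -0.2509, 0.2246]
eef_rot: [0.0, 1.0, -0.001, -0.0]
wrist_force: [0.3, 0.0, -0.4]
opening: 0.397
grasp_force: 0.0
```

```bash
cat > f.py <<'E'
from w import *
o,c,Wd=wrist(); print(o['opening'])
q=o['eef_rot']; R=Rotation.from_quat([q[1],q[2],q[3],q[0]]).as_matrix()
T=(Wd-o['eef_pos'])@R
P=T.reshape(-1,3); P=P[~np.isnan(P[:,0])]
for a,b in((-.04,-.02),(-.02,-.005),(-.005,.005),(.005,.015),(.015,.03),(.03,.04)):
    Q=P[(P[:,2]>a)&(P[:,2]<b)&(abs(P[:,1])<.08)&(abs(P[:,0])<.03)]
    for s in(-1,1):
        S=Q[Q[:,1]*s>0]
        if len(S)>5: print(a,b,s,len(S),np.round(np.percentile(S[:,1],[1,5,50,95,99]),4),'x',np.round(np.percentile(S[:,0],[1,50,99]),4),'zmax',S[:,2].max())
save('f.png',c['pixels'][150:350,150:500])
E
python3 f.py
```

```text
0.3967163324901731
-0.04 -0.02 -1 1006 [-0.0297 -0.028  -0.0179 -0.0161 -0.016 ] x [-0.0105  0.0072  0.0121] zmax -0.0200291119638162
-0.04 -0.02 1 990 [0.0176 0.0178 0.0195 0.0295 0.0312] x [-0.0106  0.0072  0.0122] zmax -0.020001031049664844
-0.02 -0.005 -1 519 [-0.0297 -0.0288 -0.0194 -0.0161 -0.016 ] x [-0.0098  0.0072  0.0115] zmax -0.00500253794936863
-0.02 -0.005 1 540 [0.0176 0.0177 0.021  0.0304 0.0314] x [-0.0106  0.0074  0.0116] zmax -0.005003366029839949
-0.005 0.005 -1 88 [-0.0258 -0.0219 -0.0164 -0.016  -0.016 ] x [-0.0094  0.0058  0.0114] zmax 0.0020107283508459485
-0.005 0.005 1 79 [0.0175 0.0176 0.018  0.0231 0.0239] x [-0.0095  0.0013  0.0114] zmax 0.001956635452931429
```

View pics/f.png

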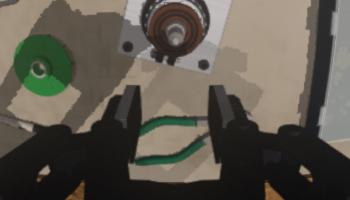

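Wrist crop: the fingers are at (130,110) and (215,110), with the fan at (38,68) and the rotor at (178,35). The fingertip reach reads lower than the stated 25 mm, so I'll check it in the side view.

Run:
```python
from h import *
for n in('side','top'):
    c=grab(n); W=world(c); o=ctrl.get_obs(); p=o['eef_pos']
    D=W-p; m=(np.abs(D[...,0])<.03)&(np.abs(D[...,1])<.07)&(W[...,2]>.13)
    Q=D[m]; print(n,p,len(Q),np.round(np.percentile(Q[:,2],[0,1,5,50]),4) if len(Q) else '')
    if n=='side':
        for k in np.argsort(Q[:,2])[:60:10]: print(Q[k])
        v,u=np.where(m); print(u.min(),u.max(),v.min(),v.max())
        v1=v.max()+10; a=c['pixels'][v1-120:v1+60,u.min()-40:u.max()+60]; save('s2.png',cv2.resize(a,None,fx=3,fy=3)); print(a.shape)
```

```text
side [ 0.50353754 -0.2506682   0.22468458] 2212 [-0.0034  0.0028  0.0217  0.151 ]
[ 0.00775971  0.0217656  -0.00336281]
[ 0.00552788  0.02076761 -0.00091823]
[-0.00514543 -0.01619218  0.00057491]
[0.00161887 0.02866146 0.00395832]
[0.00447157 0.02747135 0.00596694]
[-0.00734139 -0.01604357  0.00853561]
362 390 0 106Traceback (most recent call last):
  File "<stdin>", line 9, in <module>
cv2.error: OpenCV(4.12.0) /io/opencv/modules/imgproc/src/resize.cpp:4208: error: (-215:Assertion failed) !ssize.empty() in function 'resize'
```

>>> servo_tool([
  [[0.2,0,3.5,0,-0.55],[0.2,0,7,0,-0.55],[0.2,0,10,0,-0.55],[0.2,0,13,0,-0.55],[0.2,0,13,0,-0.55]],
])

```text
time_s: 2.2
eef_pos: [0.503, -0.2481, 0.0903]
eef_rot: [-0.003, 1.0, -0.001, -0.003]
wrist_force: [-0.4, 0.3, -0.7]
opening: 0.777
grasp_force: 0.0
```

```bash
python3 f.py
python3 - <<'E'
from w import *
o,c,Wd=wrist(); print(o['eef_pos'],o['opening'],o['wrist_force'])
report(Wd,.505,-.251,.035,[(.072,.083)])
c=grab('side'); W=world(c); save('s3.png',cv2.resize(c['pixels'][60:210,300:480],(720,600)))
D=W-o['eef_pos']; m=(np.abs(D[...,0])<.03)&(D[...,1]>.02)&(D[...,1]<.05)&(W[...,2]>.083)
print(np.sort(D[m][:,2])[:10])
E
```

```text
0.7773236806676156
-0.04 -0.02 -1 1091 [-0.0455 -0.0443 -0.0326 -0.0319 -0.0002] x [-0.0105  0.007   0.0117] zmax -0.02001834361176326
-0.04 -0.02 1 1494 [0.0007 0.002  0.0339 0.0455 0.0471] x [-0.0101  0.006   0.0116] zmax -0.02000350339987956
-0.02 -0.005 -1 586 [-0.0451 -0.0437 -0.0325 -0.0007 -0.0002] x [-0.0107  0.0065  0.0114] zmax -0.005098543619201646
-0.02 -0.005 1 918 [0.0002 0.0011 0.0337 0.0445 0.0466] x [-0.0102  0.0076  0.0115] zmax -0.005000456541052113
-0.005 0.005 -1 113 [-0.0325 -0.004  -0.0024 -0.0004 -0.0003] x [-0.0016  0.0053  0.0094] zmax 0.004969321398908934
-0.005 0.005 1 332 [0.0001 0.0006 0.0067 0.0125 0.0131] x [-0.0004  0.0083  0.0111] zmax 0.004994324097945292
0.005 0.015 -1 2299 [-0.0204 -0.0188 -0.0095 -0.0015 -0.0004] x [-0.0206  0.0063  0.027 ] zmax 0.014997203171785718
0.005 0.015 1 2877 [0.0001 0.0017 0.0163 0.0273 0.0292] x [-0.021   0.011   0.0283] zmax 0.014984593447555242
0.015 0.03 -1 221 [-0.018  -0.0171 -0.0059 -0.001  -0.0005] x [-0.0028  0.0222  0.028 ] zmax 0.029721138613791644
0.015 0.03 1 303 [0.0001 0.0012 0.0128 0.0248 0.0268] x [-0.0018  0.0248  0.0288] zmax 0.02942745472122264
0.03 0.04 -1 445 [-0.0235 -0.0229 -0.0134 -0.0023 -0.0006] x [0.002  0.023  0.0298] zmax 0.03997808188485975
0.03 0.04 1 510 [0.     0.0017 0.0185 0.0317 0.0333] x [0.0058 0.0254 0.0299] zmax 0.039990278372014444
[ 0.50450258 -0.24911795  0.09290178] 0.7778816191533937 [ 0.6764147  -0.70073008  0.30918016]
(0.072, 0.083) 5115 mean [ 0.5101 -0.2525  0.0787] rect [[0.5057, -0.2525], [0.0519, 0.052]] mec [ 0.5055 -0.2526  0.0265]
[0.00557151 0.00591009 0.00599955 0.00648124 0.00697451 0.00709525
 0.00710686 0.00764888 0.0080614  0.0083274 ]
```

View pics/s3.png

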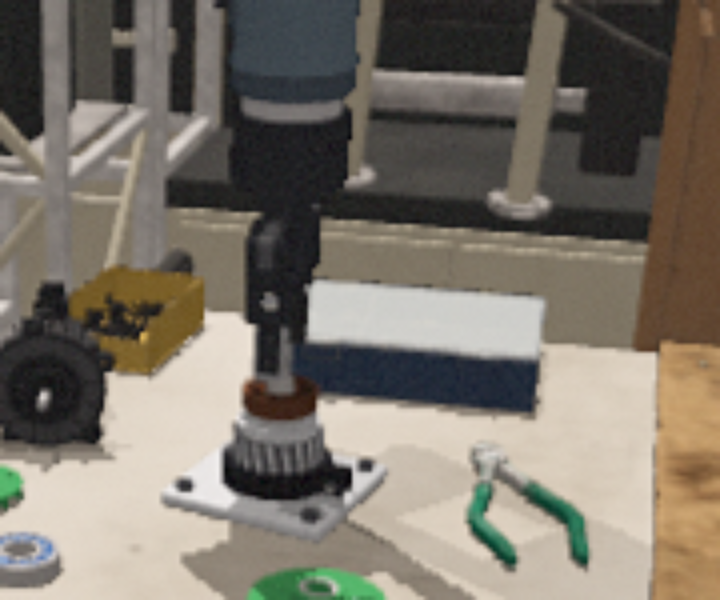

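>>> servo_tool([
  [[0,0.05,1.8,0,-0.55],[0,0.05,3.2,0,-0.55],[0,0.05,3.2,0,-0.55]],
])

```text
time_s: 2.65
eef_pos: [0.5054, -0.2499, 0.0619]
eef_rot: [-0.001, 1.0, -0.0, -0.001]
wrist_force: [0.7, 0.5, 0.2]
opening: 0.773
grasp_force: 0.0
```

```bash
cat > g.py <<'E'
import sys
from w import *
o,c,Wd=wrist(); print(o['time_s'],o['eef_pos'],o['opening'],o['wrist_force'],o['grasp_force'])
x,y,r,a,b=map(float,sys.argv[1:6]); report(Wd,x,y,r,[(a,b)])
E
python3 g.py .505 -.251 .03 .072 .083
```

```text
2.65 [ 0.50544074 -0.24989865  0.06188441] 0.773396157608619 [0.66040374 0.52349368 0.19020608] 0.0
(0.072, 0.083) 7066 mean [ 0.5112 -0.2524  0.0786] rect [[0.5065, -0.2525], [0.0507, 0.052]] mec [ 0.5053 -0.2528  0.0266]
```

>>> servo_tool([
  [[0,0.05,0,0,-0.1],[0,0.05,0,0,0.2],[0,0.05,0,0,0.4],[0,0.05,0,0,0.4],[0,0.05,0,0,0.4]],
])

```text
time_s: 3.2
eef_pos: [0.5068, -0.2513, 0.0641]
eef_rot: [0.001, 1.0, -0.0, 0.001]
wrist_force: [-1.7, 1.3, 5.7]
opening: 0.584
grasp_force: 61.8
```

>>> servo_tool([
  [[0,0,-2,0,0.4],[0,0,-4.5,0,0.4],[0,0,-7,0,0.4],[0,-1,-8,0,0.4],[0,-4,-8,0,0.4]],
])

```text
time_s: 3.7
eef_pos: [0.5075, -0.2128, 0.145]
eef_rot: [0.002, 1.0, -0.001, 0.002]
wrist_force: [0.0, 0.5, -1.9]
opening: 0.58
grasp_force: 64.2
```

>>> servo_tool([
  [[0,-4.8,0,0,0.4],[0,-9.6,0,0,0.4],[0,-14.4,0,0,0.4],[0,-19.2,0,0,0.4],[0,-24,0,0,0.4]],
])

```text
time_s: 4.2
eef_pos: [0.5053, 0.0316, 0.1423]
eef_rot: [-0.0, 1.0, -0.0, -0.0]
wrist_force: [0.8, 0.7, -1.1]
opening: 0.579
grasp_force: 64.2
```

>>> servo_tool([
  [[0,-4.8,0,0,0.4],[0,-9.6,0,0,0.4],[0,-14.4,0,0,0.4],[0,-19.2,0,0,0.4],[0,-22,0,0,0.4]],
])

```text
time_s: 4.7
eef_pos: [0.5047, 0.253, 0.1422]
eef_rot: [-0.0, 1.0, 0.001, -0.0]
wrist_force: [0.3, -0.9, -1.3]
opening: 0.58
grasp_force: 64.2
```

>>> servo_tool([
  [[0,-1.4,3.5,0,0.4],[0,-1.4,7.5,0,0.4],[0,-1.4,11,0,0.4],[0,-1.4,13,0,0.4],[0,-1.4,13.3,0,0.4]],
])

```text
time_s: 5.2
eef_pos: [0.5027, 0.2628, 0.006]
eef_rot: [0.001, 1.0, 0.0, -0.003]
wrist_force: [-0.1, 0.3, -1.5]
opening: 0.583
grasp_force: 64.2
```

```bash
python3 g.py .505 .267 .03 .01 .03
```

```text
5.2 [0.50266913 0.26282025 0.0060494 ] 0.5832723730358402 [-0.1173009   0.33128461 -1.51157274] 64.19254012405872
(0.01, 0.03) 8344 mean [0.5052 0.2638 0.0201] rect [[0.5023, 0.2627], [0.051, 0.0529]] mec [0.505 0.267 0.03 ]
```

>>> servo_tool([
  [[0,0,0.2,0,0.4],[0,0,0.2,0,0.4],[0,0,0.2,0,-0.55],[0,0,0.2,0,-0.55],[0,0,0.2,0,-0.55]],
])

```text
time_s: 5.75
eef_pos: [0.5069, 0.2633, 0.0084]
eef_rot: [-0.0, 1.0, -0.0, 0.001]
wrist_force: [1.3, -0.5, 0.2]
opening: 0.771
grasp_force: 0.0
```

>>> servo_tool([
  [[0,0,-4,0,-0.55],[0,0,-8,0,-0.55],[0,0,-12,0,-0.55],[1.5,4,-12,0,-0.55],[3,8.5,-12,0,-0.55]],
])

```text
time_s: 6.25
eef_pos: [0.5377, 0.1788, 0.1302]
eef_rot: [-0.0, 1.0, 0.002, 0.003]
wrist_force: [1.0, -0.6, -0.6]
opening: 0.776
grasp_force: 0.0
```

>>> servo_tool([
  [[1.6,4.5,0,0,-0.55],[3.3,9,0,0,-0.55],[5,13.5,0,0,-0.55],[6.7,18,0,0,-0.55],[8.3,22.5,0,0,-0.55]],
])

```text
time_s: 6.75
eef_pos: [0.6197, -0.0489, 0.1281]
eef_rot: [0.0, 1.0, -0.0, 0.0]
wrist_force: [1.7, -0.1, -0.5]
opening: 0.779
grasp_force: 0.0
```

>>> servo_tool([
  [[1.6,4.5,2,0,-0.55],[1.6,4.6,3,0,-0.55],[1.6,4.6,4,0,-0.55],[1.6,4.6,4,0,-0.55]],
])

```text
time_s: 7.15
eef_pos: [0.6334, -0.0914, 0.0855]
eef_rot: [-0.001, 1.0, 0.0, -0.002]
wrist_force: [0.1, -0.3, 0.2]
opening: 0.772
grasp_force: 0.0
```

```bash
python3 g.py .638 -.093 .034 .010 .018
python3 - <<'E'
from w import *
c=ctrl.camera('top'); W=world(c); P=W.reshape(-1,3); m=(np.hypot(P[:,0]-.505,P[:,1]-.264)<.04)&(P[:,2]>.008); Q=P[m]; print('worn',len(Q),Q.mean(0),Q[:,2].max(),np.percentile(Q[:,2],[10,90]))
E
```

```text
7.15 [ 0.63337478 -0.09137582  0.08552052] 0.7719897119502693 [ 0.13581718 -0.34625981  0.23976981] 0.0
(0.01, 0.018) 3342 mean [ 0.6398 -0.0947  0.0148] rect [[0.639, -0.0951], [0.051, 0.0515]] mec [ 0.6388 -0.0946  0.0265]
worn 341 [0.50545164 0.26391061 0.01593959] 0.0222143142982281 [0.01330116 0.01860177]
```

>>> servo_tool([
  [[0.3,0.2,2.5,0,-0.55],[0.3,0.2,5,0,-0.55],[0.3,0.2,7.5,0,-0.55],[0.3,0.2,7.8,0,-0.55],[0.3,0.2,7.8,0,-0.55]],
])

```text
time_s: 7.75
eef_pos: [0.638, -0.0937, 0.0099]
eef_rot: [-0.0, 1.0, 0.001, -0.0]
wrist_force: [0.7, 0.3, 0.3]
opening: 0.775
grasp_force: 0.0
```

```bash
python3 g.py .638 -.093 .034 .010 .018
```

```text
7.75 [ 0.63799685 -0.09365832  0.00986135] 0.7749726661085965 [0.74184527 0.32023764 0.30082175] 0.0
(0.01, 0.018) 6780 mean [ 0.6409 -0.0945  0.0147] rect [[0.6388, -0.0908], [0.0521, 0.0597]] mec [ 0.6378 -0.09    0.031 ]
```

Lower 8 mm and grip.

>>> servo_tool([
  [[0.05,0,0.8,0,-0.55],[0.05,0,0.8,0,0.1],[0.05,0,0.8,0,0.4],[0.05,0,0.8,0,0.4],[0.05,0,0.8,0,0.4]],
])

```text
time_s: 8.3
eef_pos: [0.6394, -0.095, 0.0028]
eef_rot: [0.0, 1.0, -0.0, 0.001]
wrist_force: [-0.2, 1.1, 5.8]
opening: 0.583
grasp_force: 62.3
```

>>> servo_tool([
  [[0,0,-4,0,0.4],[0,0,-8,0,0.4],[0,0,-12.5,0,0.4],[0,0,-13.5,0,0.4],[0,0,-13.5,0,0.4]],
])

```text
time_s: 8.8
eef_pos: [0.6401, -0.0954, 0.1392]
eef_rot: [0.001, 1.0, -0.0, 0.002]
wrist_force: [0.0, 0.5, -2.0]
opening: 0.583
grasp_force: 62.8
```

```bash
cat > held.py <<'E'
# held object's height below/above TCP, from the wrist camera; radius arg
import sys
from w import *
o,c,Wd=wrist(); q=o['eef_rot']; R=Rotation.from_quat([q[1],q[2],q[3],q[0]]).as_matrix()
T=(Wd-o['eef_pos'])@R; P=T.reshape(-1,3); P=P[~np.isnan(P[:,0])]
r=float(sys.argv[1]); Q=P[(abs(P[:,1])<r-.001)&(abs(P[:,0])<r+.006)&(P[:,2]>-.04)&(P[:,2]<.03)]
print(o['time_s'],o['eef_pos'],o['opening'],o['grasp_force'],o['wrist_force']); print(len(Q),np.round(Q.mean(0),4),'z',np.round(np.percentile(Q[:,2],[2,10,50,90,98]),4),'x',np.round(np.percentile(Q[:,0],[0,1,99,100]),4),'y',np.round(np.percentile(Q[:,1],[0,100]),4))
E
python3 held.py .026
```

```text
8.8 [ 0.64014285 -0.09543297  0.13922503] 0.5827022891526202 62.806536722928286 [ 0.00345293  0.47505802 -1.97769956]
8707 [ 0.0026 -0.0015 -0.0123] z [-0.0357 -0.0133 -0.0119 -0.0073 -0.0008] x [-0.0265 -0.024   0.0254  0.0262] y [-0.025  0.025]
```

>>> servo_tool([
  [[-2.7,3.1,0,0,0.4],[-5.4,6.2,0,0,0.4],[-8.1,9.4,0,0,0.4],[-10.8,12.5,0,0,0.4],[-13.4,15.6,0,0,0.4]],
])

```text
time_s: 9.35
eef_pos: [0.5017, -0.2506, 0.1334]
eef_rot: [-0.002, 1.0, -0.0, -0.002]
wrist_force: [-0.1, -0.8, -1.0]
opening: 0.585
grasp_force: 62.8
```

>>> servo_tool([
  [[0,0,0,0,0.4],[0,0,0,0,0.4],[0,0,0,0,0.4]],
])

```text
time_s: 9.65
eef_pos: [0.5042, -0.2497, 0.135]
eef_rot: [-0.001, 1.0, -0.0, -0.001]
wrist_force: [0.3, 0.3, -1.0]
opening: 0.581
grasp_force: 62.8
```

```bash
python3 held.py .026;  python3 - <<'E'
from w import *
o,c,Wd=wrist()
report(Wd,.5055,-.252,.02,[(.08,.102),(.102,.118)])
c=grab('side'); save('s4.png',cv2.resize(c['pixels'][60:210,300:480],(720,600)))
E
```

```text
9.65 [ 0.50420282 -0.2496605   0.13495089] 0.5811530082781138 62.83900614827871 [ 0.27091245  0.32759521 -0.98151056]
8725 [ 0.0026 -0.0015 -0.0123] z [-0.0357 -0.0133 -0.012  -0.0074 -0.0009] x [-0.0264 -0.024   0.0254  0.0261] y [-0.025  0.025]
(0.08, 0.102) 43 mean [ 0.5139 -0.2529  0.0826] rect [[0.5137, -0.253], [0.01, 0.0023]] mec [ 0.5129 -0.253   0.0051]
```

View pics/s4.png

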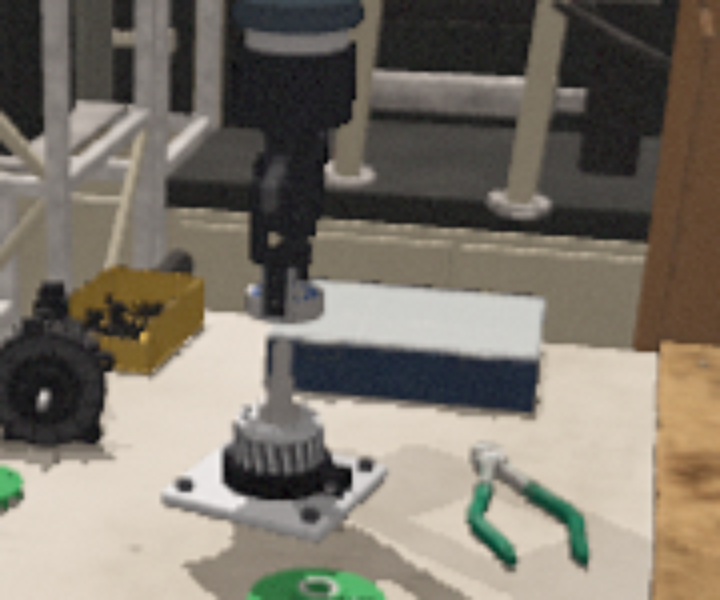

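The bearing hangs above the shaft: its ring is centred at about column 285 and the shaft at 280. It needs a shift of about 2 mm in +x.

>>> servo_tool([
  [[0.15,0.05,0,0,0.4],[0.15,0.05,1,0,0.4],[0.15,0.05,2,0,0.4],[0.15,0.05,3,0,0.4],[0.15,0.05,4,0,0.4]],
])

```text
time_s: 10.3
eef_pos: [0.5057, -0.251, 0.0951]
eef_rot: [-0.0, 1.0, -0.0, -0.0]
wrist_force: [-0.1, 0.0, -1.4]
opening: 0.578
grasp_force: 62.8
```

>>> servo_tool([
  [[0,0,0.5,0,0.4],[0,0,1,0,0.4],[0,0,1.5,0,0.4],[0,0,2,0,0.4]],
])

```text
time_s: 10.7
eef_pos: [0.5063, -0.2515, 0.0764]
eef_rot: [0.0, 1.0, -0.0, 0.0]
wrist_force: [0.2, -0.5, -0.7]
opening: 0.581
grasp_force: 62.8
```

>>> servo_tool([
  [[0,0,0.4,0,0.4],[0,0,0.7,0,0.4],[0,0,0.9,0,0.4],[0,0,0.9,0,0.4]],
])

```text
time_s: 11.1
eef_pos: [0.506, -0.2512, 0.0674]
eef_rot: [-0.0, 1.0, -0.0, -0.0]
wrist_force: [0.8, -0.1, -1.2]
opening: 0.58
grasp_force: 62.8
```

>>> servo_tool([
  [[0,0,0.05,0,0.4],[0,0,0.05,0,-0.5],[0,0,0.05,0,-0.5],[0,0,0.05,0,-0.5]],
])

```text
time_s: 11.5
eef_pos: [0.5063, -0.2515, 0.0674]
eef_rot: [0.0, 1.0, -0.0, 0.0]
wrist_force: [0.2, -0.1, -0.2]
opening: 0.746
grasp_force: 0.0
```

>>> servo_tool([
  [[0,0,-2.5,0,-0.5],[0,0,-5,0,-0.5],[0,0,-7.5,0,-0.5],[0,-1.5,-8.5,0,-0.5],[-1,-6,-8.5,0,-0.5]],
])

```text
time_s: 12.0
eef_pos: [0.4981, -0.1936, 0.1545]
eef_rot: [0.002, 1.0, -0.002, 0.003]
wrist_force: [0.1, 1.3, 0.5]
opening: 0.748
grasp_force: 0.0
```

```bash
python3 g.py .505 -.251 .034 .06 .083
```

```text
12.0 [ 0.49814178 -0.19364852  0.15449048] 0.747911592920561 [0.12660598 1.31167664 0.48501052] 0.0
(0.06, 0.083) 3068 mean [ 0.509  -0.2492  0.078 ] rect [[0.5063, -0.2519], [0.0519, 0.0516]] mec [ 0.506  -0.252   0.0265]
```

>>> servo_tool([
  [[-1,-4.8,0,0,-0.2],[-2,-9.6,0,0,-0.2],[-3,-14.4,0,0,-0.2],[-4,-19.2,0,0,-0.2],[-4.6,-24,0,0,-0.2]],
])

```text
time_s: 12.55
eef_pos: [0.4482, 0.0513, 0.1514]
eef_rot: [-0.0, 1.0, -0.0, -0.001]
wrist_force: [0.5, 0.5, -0.6]
opening: 0.602
grasp_force: 0.0
```

>>> servo_tool([
  [[0,-2,3,0,-0.2],[0,-2,6,0,-0.2],[0,-2,7,0,-0.2],[0,-2,7,0,-0.2]],
])

```text
time_s: 12.95
eef_pos: [0.4481, 0.0692, 0.0804]
eef_rot: [-0.0, 1.0, 0.0, -0.002]
wrist_force: [0.1, 0.2, 0.6]
opening: 0.6
grasp_force: 0.0
```

```bash
python3 g.py .45 .069 .025 .005 .014
```

```text
12.95 [0.4481368  0.0692119  0.08039369] 0.5998561444359084 [0.1245692  0.1661712  0.60425084] 0.0
(0.005, 0.014) 1120 mean [0.4516 0.0667 0.0107] rect [[0.451, 0.0665], [0.0331, 0.0337]] mec [0.4509 0.0669 0.0175]
```

>>> servo_tool([
  [[0.2,0.1,2.5,0,-0.2],[0.2,0.1,5,0,-0.2],[0.2,0.1,7,0,-0.2],[0.2,0.1,7.2,0,-0.2],[0.2,0.1,7.2,0,-0.2]],
])

```text
time_s: 13.5
eef_pos: [0.453, 0.0672, 0.011]
eef_rot: [0.0, 1.0, -0.001, 0.0]
wrist_force: [0.7, 1.0, 0.2]
opening: 0.598
grasp_force: 0.0
```

```bash
python3 g.py .45 .069 .022 .007 .014
```

```text
13.5 [0.452986   0.06720277 0.01098523] 0.5980379966902821 [0.70295689 1.03197234 0.22400787] 0.0
(0.007, 0.014) 2097 mean [0.4522 0.0668 0.0109] rect [[0.4512, 0.0666], [0.0337, 0.0344]] mec [0.4509 0.0669 0.0176]
```

>>> servo_tool([
  [[-0.15,0,0.5,0,-0.2],[-0.15,0,0.5,0,0.4],[-0.15,0,0.5,0,0.9],[-0.15,0,0.5,0,0.9],[-0.15,0,0.5,0,0.9]],
])

```text
time_s: 14.05
eef_pos: [0.451, 0.0677, 0.0061]
eef_rot: [0.0, 1.0, -0.0, 0.0]
wrist_force: [-2.6, -0.8, 7.3]
opening: 0.354
grasp_force: 58.7
```

>>> servo_tool([
  [[0,0,-4,0,0.9],[0,0,-8,0,0.9],[0,0,-12,0,0.9],[0,0,-13,0,0.9],[0,0,-13,0,0.9]],
])

```text
time_s: 14.55
eef_pos: [0.4522, 0.0676, 0.1371]
eef_rot: [0.0, 1.0, -0.0, 0.002]
wrist_force: [-0.3, -0.0, -0.6]
opening: 0.351
grasp_force: 59.9
```

```bash
python3 held.py .017
```

```text
14.55 [0.45217764 0.06761189 0.13711302] 0.35140985072531306 59.944495260715485 [-0.34866473 -0.01430373 -0.58630918]
3558 [ 0.0015 -0.0011 -0.0098] z [-0.0365 -0.0324 -0.0051  0.0001  0.0034] x [-0.0172 -0.0156  0.0168  0.0173] y [-0.016  0.016]
```

>>> servo_tool([
  [[0.9,4.8,0,0,0.9],[1.8,9.6,0,0,0.9],[2.7,14.4,0,0,0.9],[3.6,19.2,0,0,0.9],[4.5,24,0,0,0.9]],
])

```text
time_s: 15.1
eef_pos: [0.4942, -0.1734, 0.1324]
eef_rot: [-0.001, 1.0, -0.0, -0.002]
wrist_force: [0.6, 0.6, 0.1]
opening: 0.353
grasp_force: 59.9
```

>>> servo_tool([
  [[0.9,4.8,0,0,0.9],[0.9,7.9,0,0,0.9],[0.9,7.9,0,0,0.9],[0.9,7.9,0,0,0.9],[0.9,7.9,0,0,0.9]],
])

```text
time_s: 15.6
eef_pos: [0.5036, -0.2496, 0.1333]
eef_rot: [-0.001, 1.0, 0.0, -0.001]
wrist_force: [-0.0, 0.7, -1.4]
opening: 0.354
grasp_force: 60.0
```

>>> servo_tool([
  [[0.15,0.1,0,0,0.9],[0.15,0.1,0.7,0,0.9],[0.15,0.1,1.5,0,0.9],[0.15,0.1,2.3,0,0.9],[0.15,0.1,3,0,0.9]],
])

```text
time_s: 16.1
eef_pos: [0.5058, -0.2518, 0.104]
eef_rot: [-0.0, 1.0, 0.0, -0.0]
wrist_force: [-0.9, 1.1, -0.2]
opening: 0.354
grasp_force: 60.0
```

>>> servo_tool([
  [[0,0,0.4,0,0.9],[0,0,0.8,0,0.9],[0,0,1.2,0,0.9],[0,0,1.5,0,0.9],[0,0,1.5,0,0.9]],
])

```text
time_s: 16.6
eef_pos: [0.5059, -0.2522, 0.0897]
eef_rot: [-0.0, 1.0, -0.0, -0.0]
wrist_force: [-0.2, -0.6, -0.7]
opening: 0.353
grasp_force: 60.0
```

>>> servo_tool([
  [[0,-0.05,0.2,0,0.9],[0,-0.05,0.4,0,0.9],[0,-0.05,0.55,0,0.9],[0,-0.05,0.55,0,0.9]],
])

```text
time_s: 17.0
eef_pos: [0.506, -0.2517, 0.0844]
eef_rot: [-0.0, 1.0, -0.0, -0.0]
wrist_force: [0.0, -1.2, -0.0]
opening: 0.353
grasp_force: 60.0
```

>>> servo_tool([
  [[0,0,0.05,0,0.9],[0,0,0.05,0,-0.2],[0,0,0.05,0,-0.2],[0,0,0.05,0,-0.2]],
])

```text
time_s: 17.4
eef_pos: [0.5062, -0.2519, 0.0842]
eef_rot: [0.0, 1.0, -0.0, 0.0]
wrist_force: [-0.5, -1.0, 1.6]
opening: 0.599
grasp_force: 0.0
```

>>> servo_tool([
  [[0,0,-2.5,0,-0.2],[0,0,-5,0,-0.2],[0,0,-6.5,0,-0.2],[-1,-3,-6.5,0,-0.2],[-2.5,-7.5,-6.5,0,-0.2]],
])

```text
time_s: 17.9
eef_pos: [0.4819, -0.1782, 0.1501]
eef_rot: [0.001, 1.0, -0.002, 0.001]
wrist_force: [0.9, 1.0, -0.4]
opening: 0.598
grasp_force: 0.0
```

```bash
python3 g.py .505 -.251 .034 .084 .096
```

```text
17.9 [ 0.48189494 -0.17815687  0.15011324] 0.5984697593902849 [ 0.91297181  1.04682284 -0.44856934] 0.0
(0.084, 0.096) 1217 mean [ 0.508  -0.2492  0.0886] rect [[0.5065, -0.2517], [0.0327, 0.034]] mec [ 0.5062 -0.2523  0.0176]
```

>>> servo_tool([
  [[-1.8,-4.8,0,0,-0.2],[-3.6,-9.6,0,0,-0.2],[-3.6,-9.8,3,0,-0.2],[-3.6,-9.8,5,0,-0.2],[-3.6,-9.8,5,0,-0.2]],
])

```text
time_s: 18.45
eef_pos: [0.443, -0.0774, 0.0969]
eef_rot: [-0.001, 1.0, 0.0, -0.002]
wrist_force: [0.6, -0.6, -0.1]
opening: 0.599
grasp_force: 0.0
```

```bash
python3 g.py .4445 -.079 .05 .009 .018;python3 g.py .4445 -.079 .025 .020 .028
```

```text
18.45 [ 0.44301284 -0.07743231  0.09687844] 0.5985922618394884 [ 0.5557382  -0.61014813 -0.08905312] 0.0
(0.009, 0.018) 7669 mean [ 0.4475 -0.0806  0.0162] rect [[0.4452, -0.0803], [0.0832, 0.0832]] mec [ 0.445  -0.0806  0.0424]
18.5 [ 0.44418311 -0.07824287  0.0982927 ] 0.5953423863748244 [ 0.41932914  0.09900869 -0.71888138] 0.0
(0.02, 0.028) 1147 mean [ 0.4457 -0.0806  0.025 ] rect [[0.4448, -0.0805], [0.0321, 0.0314]] mec [ 0.4451 -0.0807  0.0164]
```

>>> servo_tool([
  [[0.05,0.12,2.5,0,-0.2],[0.05,0.12,5,0,-0.2],[0.05,0.12,6.8,0,-0.2],[0.05,0.12,6.8,0,-0.2],[0.05,0.12,6.8,0,-0.2]],
])

```text
time_s: 19.05
eef_pos: [0.4465, -0.0807, 0.0321]
eef_rot: [0.0, 1.0, -0.0, 0.0]
wrist_force: [0.3, -1.1, 1.0]
opening: 0.599
grasp_force: 0.0
```

```bash
python3 g.py .4445 -.079 .022 .021 .028; python3 f.py|head -7
```

```text
19.05 [ 0.44647085 -0.08067539  0.03207411] 0.5993038849171232 [ 0.3157386  -1.10208927  0.99547793] 0.0
(0.021, 0.028) 2073 mean [ 0.4464 -0.0807  0.025 ] rect [[0.4454, -0.0806], [0.0321, 0.0317]] mec [ 0.4448 -0.0808  0.0168]
0.5974014623395081
-0.04 -0.02 -1 1093 [-0.0381 -0.0366 -0.0258 -0.0246 -0.0244] x [-0.0102  0.0072  0.0117] zmax -0.020011093142674245
-0.04 -0.02 1 1089 [0.026  0.0262 0.0272 0.038  0.0394] x [-0.0102  0.0072  0.0116] zmax -0.02001731831178772
-0.02 -0.005 -1 550 [-0.0383 -0.0371 -0.0258 -0.0246 -0.0245] x [-0.0101  0.007   0.0115] zmax -0.005119387939755308
-0.02 -0.005 1 556 [0.026  0.0261 0.0272 0.0385 0.0396] x [-0.0102  0.0073  0.0116] zmax -0.00505029838890159
-0.005 0.005 -1 45 [-0.0253 -0.0252 -0.0249 -0.0246 -0.0245] x [-0.009   0.0017  0.0102] zmax -0.00117404822512135
-0.005 0.005 1 48 [0.026  0.0261 0.0264 0.0266 0.0267] x [-0.0084  0.0012  0.0103] zmax -0.0014266757838242974
```

>>> servo_tool([
  [[-0.1,-0.1,1,0,-0.2],[-0.1,-0.1,1.15,0,-0.2],[-0.1,-0.1,1.15,0,0.3],[-0.1,-0.1,1.15,0,0.9],[-0.1,-0.1,1.15,0,0.9]],
])

```text
time_s: 19.65
eef_pos: [0.4445, -0.0789, 0.02]
eef_rot: [-0.0, 1.0, 0.0, -0.0]
wrist_force: [-3.4, 1.4, 4.9]
opening: 0.334
grasp_force: 58.8
```

>>> servo_tool([
  [[0,0,0,0,0.9],[0,0,0,0,0.9]],
])

```text
time_s: 19.85
eef_pos: [0.4444, -0.0788, 0.02]
eef_rot: [-0.0, 1.0, 0.0, -0.0]
wrist_force: [-2.2, -0.1, 5.9]
opening: 0.336
grasp_force: 58.8
```

>>> servo_tool([
  [[0,0,-2,0,0.9],[0,0,-5,0,0.9],[0,0,-9,0,0.9],[0,0,-12.5,0,0.9],[0,0,-12.5,0,0.9]],
])

```text
time_s: 20.35
eef_pos: [0.448, -0.0804, 0.1497]
eef_rot: [0.002, 1.0, -0.0, 0.004]
wrist_force: [0.8, -0.3, -0.3]
opening: 0.336
grasp_force: 59.3
```

```bash
python3 held.py .016
python3 - <<'E'
from w import *
o,c,Wd=wrist(); T=Wd-o['eef_pos']; P=T.reshape(-1,3); P=P[~np.isnan(P[:,0])]
Q=P[(np.hypot(P[:,0],P[:,1])<.055)&(P[:,2]>-.015)&(P[:,2]<.0)]; print(len(Q),Q.mean(0),cv2.minEnclosingCircle(Q[:,:2].astype(np.float32)), np.linalg.lstsq(np.c_[Q[:,:2],np.ones(len(Q))],Q[:,2],rcond=None)[0])
c=grab('side'); W=world(c)-o['eef_pos']; D=W[(np.hypot(W[...,0],W[...,1])<.06)&(W[...,2]<0)&(W[...,2]>-.04)]; print(len(D),np.percentile(D[:,2],[1,50,99]),cv2.minAreaRect(D[:,:2].astype(np.float32)))
E
```

```text
20.35 [ 0.44801776 -0.08044525  0.14970112] 0.33599802388998684 59.304954931139946 [ 0.80274489 -0.26645967 -0.26188631]
4797 [ 0.0037 -0.0013 -0.0049] z [-0.0359 -0.0215 -0.0047  0.0042  0.0066] x [-0.022  -0.0214  0.0217  0.022 ] y [-0.015  0.015]
11386 [ 0.01156538 -0.00081435 -0.00374554] ((0.0007905373349785805, -0.000732777058146894), 0.04236574470996857) [ 0.00566461 -0.00122957 -0.00381206]
445 [-0.02188085 -0.00776509 -0.00112511] ((-0.0008586607873439789, 0.004477992653846741), (0.0823853388428688, 0.0784272700548172), 9.239082336425781)
```

>>> servo_tool([
  [[1.4,4.2,0,0,0.9],[2.9,8.5,0,0,0.9],[4.3,12.8,0,0,0.9],[5.7,17.1,0,0,0.9],[5.7,17.1,0,0,0.9]],
])

```text
time_s: 21.0
eef_pos: [0.5017, -0.2546, 0.1425]
eef_rot: [0.0, 1.0, -0.002, -0.001]
wrist_force: [0.8, 0.1, -0.8]
opening: 0.332
grasp_force: 59.4
```

>>> servo_tool([
  [[0,0,0,0,0.9],[0,0,0,0,0.9],[0,0,0,0,0.9],[0,0,0,0,0.9]],
])

```text
time_s: 21.4
eef_pos: [0.5014, -0.2488, 0.1444]
eef_rot: [-0.0, 1.0, 0.001, -0.0]
wrist_force: [0.2, 0.5, -0.7]
opening: 0.329
grasp_force: 59.4
```

Run:
```python
from w import *
print(ctrl.get_obs()['eef_pos'])
c=grab('side'); save('s5.png',cv2.resize(c['pixels'][80:180,320:440],(720,600),interpolation=cv2.INTER_CUBIC))
```

```text
[ 0.50141528 -0.2488161   0.14444758]
```

View pics/s5.png

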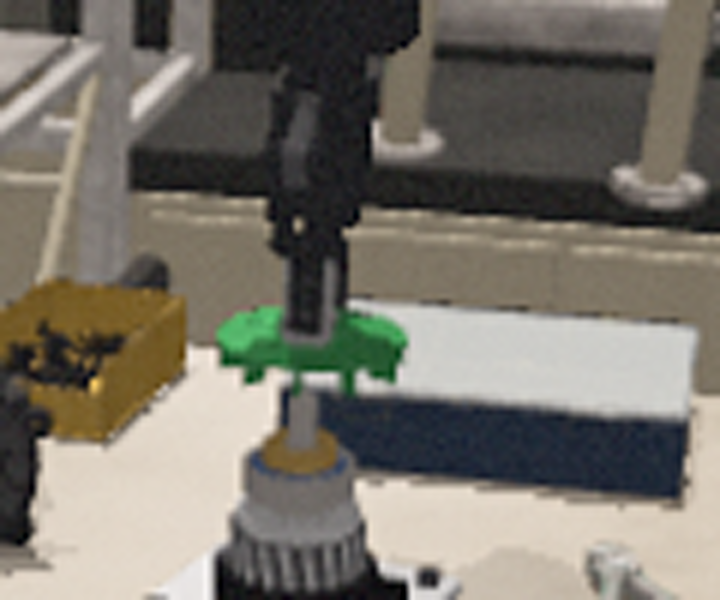

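The fan hangs level over the spacer and shaft: fan centred at column 312, shaft at 302. Correcting in x.

>>> servo_tool([
  [[0.35,0.2,0,0,0.9],[0.35,0.2,0,0,0.9],[0.35,0.2,0,0,0.9],[0.35,0.2,0,0,0.9]],
])

```text
time_s: 21.85
eef_pos: [0.5051, -0.252, 0.1446]
eef_rot: [0.0, 1.0, -0.0, 0.0]
wrist_force: [-0.1, 0.5, -1.1]
opening: 0.338
grasp_force: 59.4
```

>>> servo_tool([
  [[0,-0.05,0.6,0,0.9],[0,-0.05,1.2,0,0.9],[0,-0.05,1.8,0,0.9],[0,-0.05,2.2,0,0.9],[0,-0.05,2.6,0,0.9]],
])

```text
time_s: 22.35
eef_pos: [0.5049, -0.2514, 0.1179]
eef_rot: [-0.0, 1.0, -0.0, -0.0]
wrist_force: [0.3, -0.5, -1.4]
opening: 0.334
grasp_force: 59.4
```

>>> servo_tool([
  [[0,0,0.3,0,0.9],[0,0,0.6,0,0.9],[0,0,0.9,0,0.9],[0,0,1.2,0,0.9]],
])

```text
time_s: 22.75
eef_pos: [0.5052, -0.2516, 0.1065]
eef_rot: [0.0, 1.0, -0.0, 0.0]
wrist_force: [-0.4, 0.1, -0.9]
opening: 0.335
grasp_force: 59.4
```

Now down to about 0.1003.

>>> servo_tool([
  [[0,0,0.3,0,0.9],[0,0,0.5,0,0.9],[0,0,0.65,0,0.9],[0,0,0.65,0,0.9]],
])

```text
time_s: 23.15
eef_pos: [0.5052, -0.2516, 0.1002]
eef_rot: [0.0, 1.0, -0.0, 0.0]
wrist_force: [-0.5, -0.1, -0.9]
opening: 0.332
grasp_force: 59.4
```

>>> servo_tool([
  [[0,0,0,0,-0.2],[0,0,0,0,-0.2],[0,0,0,0,-0.2]],
])

```text
time_s: 23.45
eef_pos: [0.5052, -0.2516, 0.1002]
eef_rot: [0.0, 1.0, -0.0, 0.0]
wrist_force: [0.6, -0.5, 0.6]
opening: 0.598
grasp_force: 0.0
```

>>> servo_tool([
  [[0,0,-2.5,0,-0.2],[0,0,-5,0,-0.2],[0,0,-6,0,-0.2],[1.5,-4,-6,0,-0.2],[3,-8.5,-6,0,-0.2]],
])

```text
time_s: 23.95
eef_pos: [0.5355, -0.1672, 0.1604]
eef_rot: [0.0, 1.0, -0.002, 0.001]
wrist_force: [0.5, 0.8, 0.1]
opening: 0.602
grasp_force: 0.0
```

```bash
python3 g.py .505 -.251 .055 .09 .099;python3 g.py .505 -.251 .025 .1 .109
```

```text
23.95 [ 0.53547042 -0.16717809  0.16044534] 0.6017105622374486 [0.53024573 0.75453776 0.12968114] 0.0
(0.09, 0.099) 4737 mean [ 0.5178 -0.2553  0.0962] rect [[0.5132, -0.259], [0.0839, 0.0637]] mec [ 0.5061 -0.2523  0.0424]
24.0 [ 0.53667237 -0.15920359  0.15989215] 0.6003860647831224 [ 0.07078722  6.91201981 -0.60310226] 0.0
(0.1, 0.109) 1031 mean [ 0.5082 -0.2503  0.1048] rect [[0.5065, -0.2519], [0.0321, 0.0315]] mec [ 0.5058 -0.2518  0.0169]
```

>>> servo_tool([
  [[1.7,-4.5,0,0,-0.2],[3.4,-9,0,0,-0.2],[5.1,-13.5,0,0,-0.2],[6.8,-18,0,0,-0.2],[8.5,-22.5,0,0,-0.2]],
])

```text
time_s: 24.55
eef_pos: [0.6205, 0.0599, 0.1596]
eef_rot: [0.0, 1.0, -0.0, -0.0]
wrist_force: [0.9, -1.0, 0.9]
opening: 0.598
grasp_force: 0.0
```

>>> servo_tool([
  [[0.9,-3,3,0,-0.2],[0.9,-3,6,0,-0.2],[0.9,-3,8,0,-0.2],[0.9,-3,8,0,-0.2],[0.9,-3,8,0,-0.2]],
])

```text
time_s: 25.05
eef_pos: [0.629, 0.0881, 0.0799]
eef_rot: [0.0, 1.0, -0.0, -0.0]
wrist_force: [0.2, 0.4, 0.1]
opening: 0.599
grasp_force: 0.0
```

```bash
python3 g.py .629 .088 .026 .008 .017
```

```text
25.05 [0.62903174 0.08805543 0.07986089] 0.5991722101429052 [0.15666166 0.37555518 0.12119108] 0.0
(0.008, 0.017) 1383 mean [0.6306 0.0871 0.013 ] rect [[0.6298, 0.0873], [0.0342, 0.0338]] mec [0.6291 0.0865 0.0184]
```

>>> servo_tool([
  [[0.05,0,2.5,0,-0.2],[0.05,0,5,0,-0.2],[0.05,0,7,0,-0.2],[0.05,0,7.2,0,-0.2],[0.05,0,7.2,0,-0.2]],
])

```text
time_s: 25.6
eef_pos: [0.6305, 0.0881, 0.0093]
eef_rot: [0.0, 1.0, -0.0, 0.001]
wrist_force: [0.6, 0.3, 0.2]
opening: 0.6
grasp_force: 0.0
```

>>> servo_tool([
  [[-0.1,0,0.25,0,-0.2],[-0.1,0,0.25,0,0.4],[-0.1,0,0.25,0,0.9],[-0.1,0,0.25,0,0.9],[-0.1,0,0.25,0,0.9]],
])

```text
time_s: 26.1
eef_pos: [0.6298, 0.0884, 0.0074]
eef_rot: [0.0, 1.0, -0.0, 0.001]
wrist_force: [-1.8, 0.4, 6.2]
opening: 0.352
grasp_force: 59.1
```

>>> servo_tool([
  [[0,0,-4,0,0.9],[0,0,-8,0,0.9],[0,0,-12,0,0.9],[0,0,-14.5,0,0.9],[0,0,-14.5,0,0.9]],
])

```text
time_s: 26.6
eef_pos: [0.632, 0.0885, 0.1566]
eef_rot: [0.0, 1.0, -0.0, 0.005]
wrist_force: [0.2, -0.4, -0.2]
opening: 0.353
grasp_force: 59.9
```

```bash
python3 held.py .017
```

```text
26.6 [0.63198572 0.08845901 0.15660949] 0.35292069495238393 59.87395282834768 [ 0.24090639 -0.35852213 -0.22936284]
4125 [ 0.0023 -0.001  -0.0092] z [-0.0362 -0.0295 -0.0058 -0.0001  0.0044] x [-0.0168 -0.0149  0.0174  0.018 ] y [-0.016  0.016]
```

>>> servo_tool([
  [[-1.7,4.5,0,0,0.9],[-3.4,9,0,0,0.9],[-5.1,13.6,0,0,0.9],[-6.8,18.2,0,0,0.9],[-8.5,22.8,0,0,0.9]],
])

```text
time_s: 27.15
eef_pos: [0.5416, -0.1405, 0.1488]
eef_rot: [-0.001, 1.0, 0.0, -0.001]
wrist_force: [0.2, -1.2, -0.6]
opening: 0.356
grasp_force: 59.9
```

>>> servo_tool([
  [[-1.7,4.5,0,0,0.9],[-3.4,9,0,0,0.9],[-4.1,11.2,0,0,0.9],[-4.1,11.2,0,0,0.9],[-4.1,11.2,0,0,0.9]],
])

```text
time_s: 27.65
eef_pos: [0.5017, -0.2511, 0.1491]
eef_rot: [-0.001, 1.0, -0.001, -0.001]
wrist_force: [-0.4, 0.2, -0.4]
opening: 0.353
grasp_force: 59.9
```

>>> servo_tool([
  [[0,0,0,0,0.9],[0,0,0,0,0.9],[0,0,0,0,0.9],[0,0,0,0,0.9]],
])

```text
time_s: 28.05
eef_pos: [0.5029, -0.2508, 0.1506]
eef_rot: [-0.0, 1.0, 0.001, 0.0]
wrist_force: [-1.2, -0.6, -1.6]
opening: 0.353
grasp_force: 59.9
```

>>> servo_tool([
  [[0.22,0.05,0,0,0.9],[0.22,0.05,0,0,0.9],[0.22,0.05,0.6,0,0.9],[0.22,0.05,1.3,0,0.9],[0.22,0.05,2,0,0.9]],
])

```text
time_s: 28.55
eef_pos: [0.5045, -0.2519, 0.1297]
eef_rot: [-0.0, 1.0, -0.0, -0.0]
wrist_force: [0.4, 0.3, -1.4]
opening: 0.354
grasp_force: 59.9
```

>>> servo_tool([
  [[0.05,-0.03,0.5,0,0.9],[0.05,-0.03,0.9,0,0.9],[0.05,-0.03,1.2,0,0.9],[0.05,-0.03,1.5,0,0.9],[0.05,-0.03,1.5,0,0.9]],
])

```text
time_s: 29.05
eef_pos: [0.5051, -0.2516, 0.1152]
eef_rot: [-0.0, 1.0, -0.0, -0.0]
wrist_force: [-0.2, 0.1, -0.8]
opening: 0.353
grasp_force: 59.9
```

>>> servo_tool([
  [[0,0,0.15,0,0.9],[0,0,0.3,0,0.9],[0,0,0.3,0,0.9]],
])

```text
time_s: 29.35
eef_pos: [0.5052, -0.2517, 0.1125]
eef_rot: [-0.0, 1.0, -0.0, -0.0]
wrist_force: [0.1, -0.5, -0.9]
opening: 0.355
grasp_force: 59.9
```

>>> servo_tool([
  [[0,0,0.1,0,0.9],[0,0,0.1,0,0.9],[0,0,0.1,0,-0.2],[0,0,0.1,0,-0.2],[0,0,0.1,0,-0.2]],
])

```text
time_s: 29.85
eef_pos: [0.5054, -0.2518, 0.1117]
eef_rot: [0.0, 1.0, -0.0, 0.0]
wrist_force: [-0.1, 0.3, 0.8]
opening: 0.601
grasp_force: 0.0
```

>>> servo_tool([
  [[0,0,-2.5,0,-0.2],[0,0,-5,0,-0.2],[0,0,-8,0,-0.2],[-3,-4,-8,0,-0.2],[-5,-8,-8,0,-0.2]],
])

```text
time_s: 30.35
eef_pos: [0.455, -0.1719, 0.1927]
eef_rot: [0.001, 1.0, -0.001, 0.001]
wrist_force: [0.8, 1.6, -0.7]
opening: 0.602
grasp_force: 0.0
```

>>> servo_tool([
  [[0,-4,0,0,-0.2],[0,-8,0,0,-0.2],[0,-8,0,0,-0.2]],
])

```text
time_s: 30.65
eef_pos: [0.4547, -0.0878, 0.1916]
eef_rot: [-0.001, 1.0, 0.002, 0.0]
wrist_force: [-0.8, -0.5, -0.5]
opening: 0.602
grasp_force: 0.0
```

```bash
python3 g.py .505 -.251 .022 .109 .125
python3 - <<'E'
from w import *
c=grab('side'); W=world(c).reshape(-1,3); Q=W[np.hypot(W[:,0]-.5055,W[:,1]+.251)<.015]; print(np.percentile(Q[Q[:,2]>.1][:,2],[5,50,95]))
c2=ctrl.camera('top'); W=world(c2).reshape(-1,3); Q=W[(np.hypot(W[:,0]-.5055,W[:,1]+.251)<.022)&(W[:,2]>.107)]; print('top',np.percentile(Q[:,2],[5,50,95]))
a=cv2.resize(c['pixels'][90:190,310:430],(480,400),interpolation=cv2.INTER_CUBIC)
b=cv2.resize(c2['pixels'][180:280,160:260],(300,400)[::1],interpolation=cv2.INTER_CUBIC)
save('end.png',np.hstack([a,b]))
E
```

```text
30.65 [ 0.45472041 -0.08783026  0.19164548] 0.6016519135999767 [-0.84281846 -0.47137874 -0.47593981] 0.0
(0.109, 0.125) 1161 mean [ 0.5059 -0.2501  0.1156] rect [[0.5057, -0.252], [0.0333, 0.0354]] mec [ 0.5056 -0.2519  0.018 ]
[0.10100979 0.11329845 0.11645734]
top [0.10813116 0.11506981 0.1180108 ]
```

View pics/end.png

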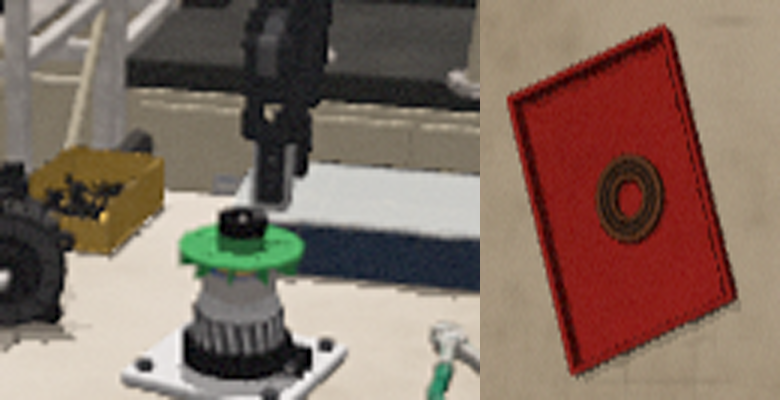

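The left half shows the complete stack, with the collar at (243,222) seated on the fan hub. The right half shows the worn bearing flat in the tray at (630,198). The collar top reads 116 mm, as expected.

```bash
python3 -c "
from bench import ctrl; print(ctrl.hand_in())"
```

```text
the job is handed in; nothing more can be done
None
```

The worn bearing lies flat in the red tray, and the new bearing, spacer, 84 mm fan and lock collar are stacked in that order on the shaft, each measured at its seated height and released; I handed the job in at about 31 s, and no verdict was shown.

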